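# Wind open the gauge pocket and take out the plug gauge

### The arm

A 6-joint arm with a two-finger parallel gripper is mounted at the origin on the work surface. World frame = base frame: x ahead of the robot, y to its left, z up, the work surface at z = 0. Lengths are in m, angles in degrees, forces in N, time in s.
With the tool pointing down it reaches from about 0.25 to 0.725 m from the base axis. Payload 9.7 kg.
Tool frame: the origin (TCP) lies midway between the tips of the shut fingers; the grasp point (between the pads) lies 19 mm behind it; z points along the fingers, y is the line along which they close (so a half turn about z gives the same grasp; the last joint's range is limited). The gripper opens to 85 mm and grips with 20 to 120 N. Pads are 22 mm wide; open, the fingers measure 114 mm over their backs; the gripper's body (76 mm by 85 mm) begins 54 mm behind the grasp point. The pads swing forward as they close: fully open they stand 13 mm farther back than shut.
Start: joints at [-69.041, 4.979, 10.078, 95.1, 0, 90], TCP at [0.197, -0.514, 0.231] pointing down, gripper open.
Joint ranges: [-179.16, 179.16], [-48.56, 103.87], [-65.8, 70.77], [-126.05, 130.52], [-82.76, 87.17], [-180, 180]. Speed limits (degrees/s): [127.2, 127.2, 147.25, 180, 180, 180].

### API

Orientations are given as [roll, pitch, yaw] about the fixed x, y, z axes, in that order (R = Rz(yaw) Ry(pitch) Rx(roll)).
In Python, from workcell import readout, imaging, bot, spotter gives the robot as it stands.
- The arm moves only by the shell command python3 -m jog 'ROWS' [FORCE]. ROWS is JSON, a list of rows, each an object with "rotation": the turn, a rotation vector about the world's x, y, z in degrees, a list of three; "translation": the shift along the world's x, y, z in mm, a list of three; "grip": the finger opening in mm, from 0 to 85.4. In form: [{"rotation": [wx, wy, wz], "translation": [dx, dy, dz], "grip": grip}, ...]. A call has 1 to 20 rows; each row is the pose to reach, as a shift and turn from the pose commanded when the call began; what a row does not reach only later rows make up. A row lasts 1/10 s, in which the tool goes at most 50 mm and 8.59 degrees, less where a joint would pass 70% of its speed; a pose out of reach is approached as far as the arm can. A call with a gripper value outside its range is refused whole. The fingers move at their own pace and stop on an object; FORCE is the grip in N (left out, the last holds). Time passes only in rows, so rows that repeat a pose let the fingers close. It gives the time, the measured TCP pose, the force, the opening and the grip force at its end, in the units of the state.
- readout.get_obs(): the state, without advancing time (a new reading comes with each control period).
- imaging.camera(name): name is "scene" or "top" or "wrist"; returns (picture, depth): 400x640x3 uint8, red, green, blue; 400x640 float32, m along the optical axis (not along the pixel's ray), 0 where there is no reading.
- imaging.camera_info(name): a dict with "vertical_fov" (degrees; the focal length in pixels is half the picture's height over the tangent of half this angle, whatever the lens; pixels are square), "cx", "cy" (the principal point, pixels), "extrinsics" (4x4, takes a point from camera to world coordinates); the wrist camera has in their place "tool_from_camera" (4x4, takes a point from camera to tool coordinates, whose origin is the TCP and whose axes are the flange's). Camera axes: x right, y down, z forward; pixel columns grow to the right and rows downward; lengths in m; the calibration is good to about 2 mm. A picture is of the moment at which its call begins: read the wrist's pose just before it. camera_info takes no time and is no camera call.
- bot.job_done(): hands the job in; it is judged then, once.
Trained networks look in the newest picture that a camera, given by its name, has taken for a name from the list of things; names that differ only in an ending like _2 or _b are one class to them, and where a whole thing is asked for, a point or a joint stands for the part that bears it (a point fixed in the world has none). Each returns a list of dicts, best first, with "confidence" (0 to 1); they miss things now and then, are a little off and sometimes report something else, mostly with a low value. They report only what shows in the picture. A call takes as long as a camera call. They do not tell look-alikes from the thing itself.
- spotter.spot_in(camera, target): "box" ([centre column, centre row, width, height] in pixels, round what is visible of it).
- spotter.mark_of(camera, target): "uv" ([column, row] in pixels: a listed point, or the origin of a listed thing).
The state is a dict: "time": time; "q": joint angles; "qd": joint speeds; "joint_efforts": joint torques, N m; "ee_pos": TCP position; "tcp_rot": TCP orientation; "wrist_force": force on the tool from outside, world axes, zero at the start; "torque": the same for the moment, N m; "opening": finger opening in m; "grasp_force": force on a finger pad.
Only numpy, scipy, OpenCV 4.12 (cv2) and the standard library are available. Lean on these libraries where they do the work, as an engineer would, in place of code of your own. Each camera call takes 0.05 s, during which the arm holds its last target. There are 200 camera calls.

### The job

Wind the red key clockwise, in as many turns and fresh grips as it takes, until the sprung steel flap stands fully open against its stop, and let go of the key; open the flap by the key only, never touching the flap itself. Then take the chrome plug gauge out of the pocket and set it down gently, not dropped, lying in the middle of the green rest pad, leaving the flap open and the other things on the bench and deck where they are.

Things in the scene. Friction and masses are not known exactly. Their poses are not given: they have to be found in the camera images.
- flap (a joint): sprung steel flap over the pocket, 182 x 142 x 4 mm, yellow free edge: 0 = shut, flat on the deck; grows as it opens; 1.92 rad = fully open at its stop, leaning past upright. Driven by the key's shaft through a gear: 3.125 rad of shaft per rad of flap (6.0 rad from shut to stop). A brake holds it where it is when the key is let go
- flap_edge (a point): middle of the flap's free edge, 142 mm from its hinge line; the hinge line runs along the unit's x at y +121, z 55 mm of the unit, and the open flap leans towards the unit's +y
- unit: raised steel shelf deck with rubber mat, fixed; origin on the table, spans x -110..170, y -190..160 mm in its own frame, top 55 mm above the table. The pocket under the flap is 170 (x) x 130 (y) mm, centred at x 0, y +50 mm of the unit, its floor 8 mm above the table
- winder: round grey winder housing, fixed on the deck on the pocket's -y side, 72 mm across, 28 mm high; origin at its underside. A 14 mm shaft on a 28 mm collar carries the key 18 mm above the housing's top
- key: red winding key: flat wing on edge, solid core 44 mm along its x (round lobes, 56 mm overall, only show), 10 mm thick along its y, 30 mm high; origin on its turning axis (z) at the wing's underside, 101 mm above the table. Clockwise seen from above opens the flap, turning it back shuts it
- key_grip (a point): grip point of the key: on its axis, 16 mm above the wing's underside; axes as the key. The key drives the shaft through a spring coupling (0.9 Nm/rad, limit 0.8 rad): the shaft turns at 0.2 to 0.35 Nm, so the key leads it by 0.2 to 0.4 rad and springs back as much when let go. At the flap's stop the torque keeps rising
- gauge: chrome plug gauge lying in the pocket, hidden by the shut flap: octagonal handle 24 mm across flats, 56 mm long, with 20 mm round ends, 102 mm overall along its x; origin under its middle on the underside; 0.18 to 0.35 kg
- gauge_mid (a point): point on the gauge's axis in the middle of its handle, 12 mm above its underside
- rest: green rest pad 150 x 130 x 8 mm flat on the table; fixed; origin in the middle of its underside
- ring_gauge: blued ring gauge, 64 mm across, 20 mm high, on the back strip of the deck; loose bystander, origin at the centre of its underside
- cap: yellow plastic thread cap, 56 mm across, 30 mm high, on the back strip of the deck; loose bystander, origin at the centre of its underside
- dial: black rubber-gripped dial indicator lying face up, 60 mm across with an 80 mm reach of stem along +x; loose bystander, origin at the centre of its underside
- rule: stainless steel rule 300 x 30 x 3 mm lying flat, long along its x; loose bystander, origin at the centre of its underside
- jar: closed jar, 68 mm across, 85 mm high; loose bystander, origin at the centre of its underside
- plug_cap: orange plastic cap, 60 mm across, 45 mm high; loose bystander, origin at the centre of its underside
There are look-alikes about, which are no part of the job. Of the things that look like the rest, take the one that is nearest to the robot's base at the start.

How it is judged:
By the outcome, as a careful person would: the job done as asked, in the order asked, and still so for the second after the job is handed in, with the robot touching nothing.
It also fails if it takes over 72 s, if anything falls off the work surface, if the arm or the gripper's body presses on something with over 40 N, if the wrist force passes 120 N, or if a joint passes its speed limit or range.

## Working session

There is one attempt and no reset: what is moved stays moved. The work goes in short steps, Python scripts to look and compute and a shell command to move; the robot and the scene stay as the last step left them, time stands still between calls to the robot, and variables do not carry over. Pictures are saved under pics/ and viewed, at most 10 in all, crops included, and the job is handed in when it is done.

```bash
ls; mkdir -p pics
cat > h.py <<'E'
import numpy as np, cv2
from scipy.spatial.transform import Rotation as R
from workcell import readout, imaging, bot, spotter
def cam(n):
    T=None
    if n=="wrist":
        o=readout.get_obs(); T=np.eye(4); T[:3,:3]=R.from_euler('xyz',o['tcp_rot'],degrees=True).as_matrix(); T[:3,3]=o['ee_pos']
    p,d=imaging.camera(n); i=imaging.camera_info(n)
    E=T@np.array(i['tool_from_camera']) if n=="wrist" else np.array(i['extrinsics'])
    f=p.shape[0]/2/np.tan(np.radians(i['vertical_fov'])/2)
    return p,d,(f,i['cx'],i['cy'],E)
def world(c,u,v,z):
    f,cx,cy,E=c; r=np.array([(u-cx)/f,(v-cy)/f,1]); return E[:3,3]+E[:3,:3]@r*z
def onplane(c,u,v,h):
    f,cx,cy,E=c; r=E[:3,:3]@np.array([(u-cx)/f,(v-cy)/f,1]); return E[:3,3]+r*(h-E[2,3])/r[2]
def cloud(c,d):
    f,cx,cy,E=c; v,u=np.mgrid[:d.shape[0],:d.shape[1]]
    P=np.stack([(u-cx)/f*d,(v-cy)/f*d,d],-1); return P@E[:3,:3].T+E[:3,3]
def save(n,p): cv2.imwrite(f'pics/{n}.png',p[...,::-1])
E
cat > a.py <<'E'
from h import *
o=readout.get_obs(); print(o)
for n in("top","scene"):
    p,d,c=cam(n); save(n,p); np.save(n+'d.npy',d); P=cloud(c,d)
    for t in["flap","flap_edge","unit","winder","key","key_grip","rest","ring_gauge","cap","dial","rule","jar","plug_cap"]:
        for r in spotter.mark_of(n,t)[:3]:
            u,v=r['uv']; q=P[int(np.clip(v,0,399)),int(np.clip(u,0,639))]
            print(n,t,round(r['confidence'],2),np.round([u,v]),np.round(q,3))
E
python3 a.py
```

```text
pics
{'time': 0.0, 'q': array([-6.90416575e+01,  5.01081833e+00,  1.00335921e+01,  9.50979349e+01,
       -7.96615507e-05,  9.00004206e+01]), 'qd': array([-0.11980356, -0.05044786, -0.02663328,  0.00801469,  0.00283441,
       -0.08671408]), 'joint_efforts': array([ 3.64684231e-03, -5.20386600e+01,  4.64808333e+01,  1.62866019e-02,
        1.98004250e-04,  1.29292511e-05]), 'ee_pos': array([ 0.19664892, -0.51340446,  0.23057804]), 'tcp_rot': array([-1.79924839e+02,  8.02132479e-05,  2.09579220e+01]), 'wrist_force': array([-1.59752718, -0.84532496, -0.07918054]), 'torque': array([-0.02203865, -0.0159325 ,  0.00496197]), 'grasp_force': 0.0, 'opening': 0.08494399554700752}Traceback (most recent call last):
  File "a.py", line 6, in <module>
    for r in spotter.mark_of(n,t)[:3]:
             ~~~~~~~~~~~~~~~^^^^^
ValueError: it knows: cap, dial, flap_edge, gauge, gauge_mid, jar, key, key_grip, plug_cap, rest, ring_gauge, rule, unit, winder
```

```bash
sed -i 's/"flap","flap_edge"/"flap_edge"/; s/print(o)/print(o["time"])/' a.py; python3 a.py
```

```text
0.05
top flap_edge 0.84 [290. 203.] [0.586 0.075 0.054]
top unit 0.88 [286. 203.] [0.585 0.09  0.061]
top winder 0.78 [327. 213.] [ 0.552 -0.037  0.09 ]
top winder 0.58 [283. 205.] [0.579 0.096 0.057]
top key 0.49 [328. 205.] [ 0.582 -0.042  0.079]
top key_grip 0.42 [330. 210.] [ 0.554 -0.047  0.134]
top rest 0.78 [488. 261.] [ 0.43  -0.554  0.007]
top rest 0.74 [424. 239.] [ 0.491 -0.352  0.009]
top rest 0.64 [392. 177.] [ 0.696 -0.252  0.006]
top ring_gauge 0.6 [314. 167.] [0.704 0.004 0.055]
top cap 0.64 [274. 156.] [0.734 0.134 0.063]
top cap 0.16 [330. 210.] [ 0.557 -0.047  0.132]
top dial 0.88 [178. 240.] [0.465 0.422 0.02 ]
top rule 0.7 [328. 208.] [ 0.563 -0.041  0.129]
top rule 0.6 [144. 234.] [0.486 0.54  0.004]
top jar 0.55 [465. 206.] [ 0.597 -0.469  0.049]
top plug_cap 0.74 [178. 190.] [0.62  0.429 0.042]
scene flap_edge 0.92 [337. 220.] [0.593 0.075 0.057]
scene unit 0.7 [342. 267.] [0.734 0.136 0.057]
scene unit 0.65 [340. 232.] [0.627 0.098 0.058]
scene winder 0.61 [304. 204.] [ 0.582 -0.032  0.081]
scene key 0.5 [308. 190.] [ 0.561 -0.027  0.129]
scene key_grip 0.7 [304. 190.] [ 0.566 -0.038  0.129]
scene key_grip 0.68 [342. 230.] [0.621 0.103 0.057]
scene rest 0.69 [187. 151.] [ 0.444 -0.549  0.009]
scene rest 0.67 [224. 228.] [ 0.703 -0.266  0.008]
scene rest 0.2 [452. 224.] [0.466 0.42  0.016]
scene ring_gauge 0.71 [298. 245.] [ 0.706 -0.01   0.054]
scene cap 0.83 [345. 265.] [0.731 0.141 0.061]
scene dial 0.53 [451. 226.] [0.481 0.418 0.02 ]
scene rule 0.7 [493. 236.] [0.465 0.549 0.003]
scene rule 0.19 [179. 188.] [ 0.615 -0.473  0.024]
scene jar 0.94 [178. 188.] [ 0.614 -0.476  0.026]
scene jar 0.66 [303. 194.] [ 0.568 -0.039  0.112]
scene plug_cap 0.57 [448. 271.] [0.645 0.426 0.035]
```

View pics/top.png

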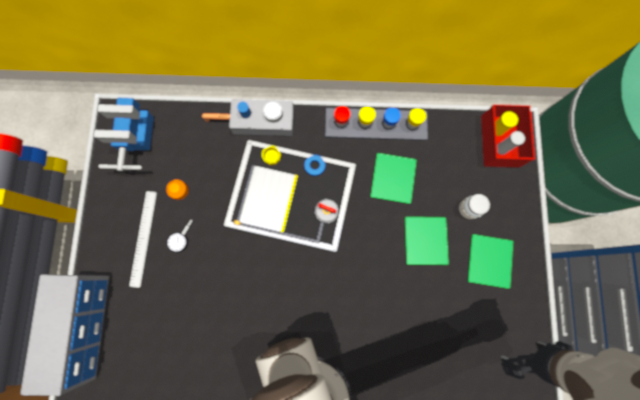

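View pics/scene.png

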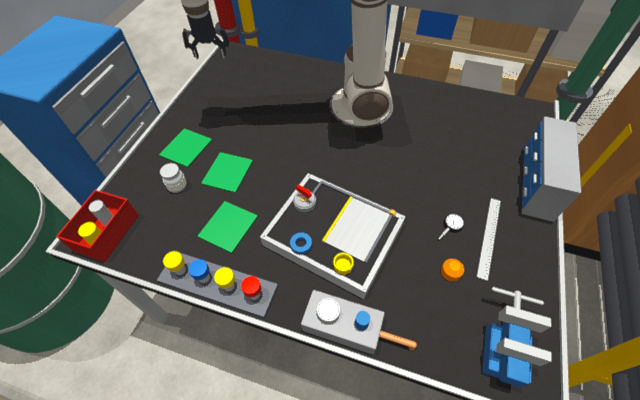

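Things that could be taken for the rest: green pads at top px (424,240) → 0.60 m from the base, (488,261) → 0.70 m, and (393,177) → 0.74 m. The nearest is (424,240). The key is the red wing on the grey housing at (327,210); the red knob at (342,115) on the far block is only a look-alike. I'll now move above the unit for a close view.

```bash
python3 -m jog '[{"rotation":[0,0,0],"translation":[50,50,20],"grip":85},{"rotation":[0,0,0],"translation":[90,100,40],"grip":85},{"rotation":[0,0,0],"translation":[120,150,60],"grip":85},{"rotation":[0,0,0],"translation":[150,200,80],"grip":85},{"rotation":[0,0,0],"translation":[180,240,100],"grip":85},{"rotation":[0,0,0],"translation":[210,280,120],"grip":85},{"rotation":[0,0,0],"translation":[230,320,120],"grip":85},{"rotation":[0,0,0],"translation":[250,360,120],"grip":85},{"rotation":[0,0,0],"translation":[270,400,120],"grip":85},{"rotation":[0,0,0],"translation":[280,440,120],"grip":85},{"rotation":[0,0,0],"translation":[290,470,120],"grip":85},{"rotation":[0,0,0],"translation":[290,470,120],"grip":85},{"rotation":[0,0,0],"translation":[290,470,120],"grip":85},{"rotation":[0,0,0],"translation":[290,470,120],"grip":85}]'
cat > b.py <<'E'
from h import *
import sys
n=sys.argv[1]
o=readout.get_obs(); print(np.round(o['q'],1),o['ee_pos'],o['tcp_rot'])
p,d,c=cam("wrist"); save(n,p); P=cloud(c,d); np.savez('w.npz',p=p,P=P)
for t in sys.argv[2:]:
    for r in spotter.mark_of("wrist",t)[:3]:
        u,v=r['uv']; q=P[int(np.clip(v,0,399)),int(np.clip(u,0,639))]
        print(t,round(r['confidence'],2),np.round([u,v]),np.round(q,4))
E
python3 b.py w1 key key_grip winder flap_edge unit ring_gauge cap
```

```text
time: 2.75
ee_pos: [0.4867, -0.0433, 0.3512]
tcp_rot: [180.0, 0.0, 21.0]
wrist_force: [0.5, -0.3, -0.3]
opening: 0.0847
grasp_force: 0.0
[ -5.1   1.2  19.9 108.7  -0.  153.9] [ 0.48674835 -0.04332987  0.3512099 ] [1.79993363e+02 2.01118512e-02 2.10439199e+01]
key 0.77 [334.  99.] [ 0.5609 -0.0369  0.1323]
key_grip 0.79 [331. 100.] [ 0.5597 -0.034   0.1298]
winder 0.92 [330.  97.] [ 0.5612 -0.0323  0.1298]
flap_edge 0.6 [252.  44.] [0.5854 0.076  0.0585]
flap_edge 0.21 [248.  42.] [0.5852 0.0797 0.0582]
unit 0.79 [246.  41.] [0.5849 0.0833 0.0588]
```

View pics/w1.png

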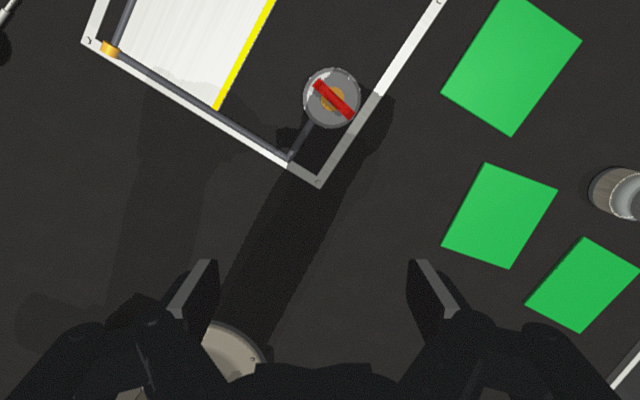

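The view shows the flap shut with its yellow edge running (270,0)–(217,108). The red key is at (333,99) on the winder, and the chosen rest pad is at about (500,215). Next I measure the key's axis and angle, the unit's yaw and the pad.

```bash
cat > c.py <<'E'
from h import *
z=np.load('w.npz'); p=z['p'];P=z['P']
h=cv2.cvtColor(p,cv2.COLOR_RGB2HSV)
def seg(m,n):
    k,l,s,c=cv2.connectedComponentsWithStats(m.astype(np.uint8))
    for i in range(1,k):
        if s[i,4]>60:
            q=P[l==i]; r=cv2.minAreaRect((q[:,:2]*1000).astype(np.float32))
            w,v=np.linalg.eigh(np.cov(q[:,:2].T)); a=np.degrees(np.arctan2(v[1,1],v[0,1]))%180
            print(n,s[i,4],np.round(c[i]),'med',np.round(np.median(q,0),4),'rect',np.round(np.array(r[0])),np.round(r[1]),round(r[2],1),'pca',round(a,1))
H,S,V=h[...,0],h[...,1],h[...,2]
seg(((H<6)|(H>174))&(S>150)&(V>60)&(P[...,2]>.12),'red')
seg((H>24)&(H<34)&(S>150)&(V>80),'yellow')
seg((H>50)&(H<75)&(S>120)&(V>60),'green')
E
python3 c.py
```

```text
red 496 [333.  99.] med [ 0.5611 -0.0371  0.1296] rect [559. -38.] [54. 14.] 69.3 pca 69.6
yellow 769 [243.  53.] med [0.5706 0.0815 0.0591] rect [573.  70.] [109. 131.] 31.4 pca 168.4
green 10920 [510.  64.] med [ 0.6919 -0.2552  0.007 ] rect [ 672. -173.] [172. 348.] 8.8 pca 145.7
green 7268 [498. 216.] med [ 0.4915 -0.3569  0.0068] rect [ 484. -224.] [154. 418.] 0.3 pca 56.4
green 5916 [581. 285.] med [ 0.4321 -0.5583  0.0067] rect [ 458. -322.] [637. 154.] 82.4 pca 73.0
```

```bash
python3 -m jog '[{"rotation":[0,0,8.5],"translation":[10,0,0],"grip":85},{"rotation":[0,0,17],"translation":[20,0,0],"grip":85},{"rotation":[0,0,25.5],"translation":[30,0,0],"grip":85},{"rotation":[0,0,34],"translation":[40,0,0],"grip":85},{"rotation":[0,0,42.5],"translation":[50,0,0],"grip":85},{"rotation":[0,0,51],"translation":[60,0,0],"grip":85},{"rotation":[0,0,59.5],"translation":[73,6,0],"grip":85},{"rotation":[0,0,68],"translation":[73,6,0],"grip":85},{"rotation":[0,0,76.5],"translation":[73,6,0],"grip":85},{"rotation":[0,0,85],"translation":[73,6,0],"grip":85},{"rotation":[0,0,93.5],"translation":[73,6,0],"grip":85},{"rotation":[0,0,102],"translation":[73,6,0],"grip":85},{"rotation":[0,0,110.5],"translation":[73,6,0],"grip":85},{"rotation":[0,0,119],"translation":[73,6,0],"grip":85},{"rotation":[0,0,127.5],"translation":[73,6,0],"grip":85},{"rotation":[0,0,136],"translation":[73,6,0],"grip":85},{"rotation":[0,0,144.5],"translation":[73,6,0],"grip":85},{"rotation":[0,0,153],"translation":[73,6,-20],"grip":85},{"rotation":[0,0,161.5],"translation":[73,6,-40],"grip":85},{"rotation":[0,0,170],"translation":[73,6,-60],"grip":85}]' 40
python3 -m jog '[{"rotation":[0,0,8.5],"translation":[0,0,-10],"grip":85},{"rotation":[0,0,17],"translation":[0,0,-20],"grip":85},{"rotation":[0,0,25.5],"translation":[0,0,-30],"grip":85},{"rotation":[0,0,34],"translation":[0,0,-40],"grip":85},{"rotation":[0,0,42.5],"translation":[0,0,-60],"grip":75},{"rotation":[0,0,51],"translation":[0,0,-70],"grip":65},{"rotation":[0,0,58.5],"translation":[0,0,-70],"grip":65},{"rotation":[0,0,58.5],"translation":[0,0,-70],"grip":65},{"rotation":[0,0,58.5],"translation":[0,0,-70],"grip":65}]'
python3 b.py w2 key key_grip; python3 c.py
```

```text
time: 5.15
ee_pos: [0.5597, -0.038, 0.2906]
tcp_rot: [-180.0, 0.0, -168.7]
wrist_force: [-0.4, 0.5, 0.5]
opening: 0.0851
grasp_force: 0.0
time: 6.05
ee_pos: [0.5598, -0.0378, 0.2215]
tcp_rot: [-180.0, 0.0, -110.8]
wrist_force: [0.1, 0.5, -0.2]
opening: 0.0649
grasp_force: 0.0
[ -3.9   6.3  10.4  94.1  -0.  -73.1] [ 0.55977434 -0.03783816  0.22152533] [-1.79980223e+02  5.92899350e-03 -1.10786680e+02]
key 0.66 [313. 191.] [ 0.5556 -0.0455  0.1278]
key 0.25 [332. 270.] [0.5762 0.0667 0.0538]
key_grip 0.85 [308. 198.] [ 0.5609 -0.0422  0.1296]
key_grip 0.65 [330. 280.] [0.5813 0.074  0.0577]
red 902 [310. 196.] med [ 0.5594 -0.0426  0.1297] rect [552. -64.] [105.  10.] 69.4 pca 69.1
yellow 819 [313. 287.] med [0.6008 0.0753 0.0593] rect [553.  17.] [227. 131.] 50.1 pca 168.7
yellow 316 [242. 359.] med [0.7068 0.1293 0.0673] rect [633.  14.] [324.  29.] 56.1 pca 54.4
green 11799 [114.  38.] med [ 0.6995 -0.2271  0.0071] rect [ 647. -201.] [ 84. 282.] 69.2 pca 161.3
```

View pics/w2.png

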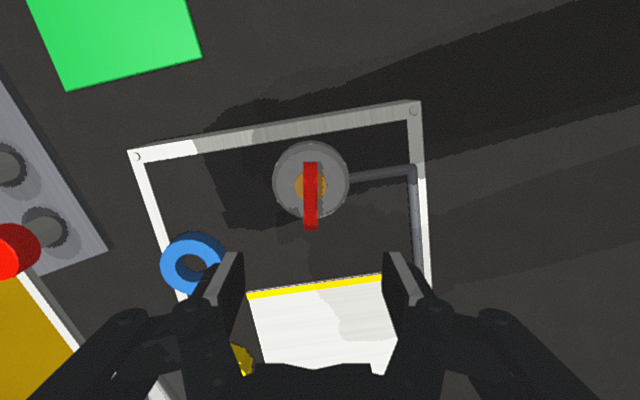

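```bash
python3 -m jog '[{"rotation":[0,0,0],"translation":[0,-2,-25],"grip":55},{"rotation":[0,0,0],"translation":[0,-2,-50],"grip":45},{"rotation":[0,0,0],"translation":[0,-2,-75],"grip":45},{"rotation":[0,0,0],"translation":[0,-2,-95],"grip":45},{"rotation":[0,0,0],"translation":[0,-2,-112],"grip":45},{"rotation":[0,0,0],"translation":[0,-2,-123],"grip":45},{"rotation":[0,0,0],"translation":[0,-2,-123],"grip":30},{"rotation":[0,0,0],"translation":[0,-2,-123],"grip":20},{"rotation":[0,0,0],"translation":[0,-2,-123],"grip":12},{"rotation":[0,0,0],"translation":[0,-2,-123],"grip":5},{"rotation":[0,0,0],"translation":[0,-2,-123],"grip":5},{"rotation":[0,0,0],"translation":[0,-2,-123],"grip":5},{"rotation":[0,0,0],"translation":[0,-2,-123],"grip":5}]' 80; python3 -c "
from h import *
o=readout.get_obs();print(o['torque'],o['wrist_force'],o['q'])"
```

```text
time: 7.5
ee_pos: [0.5611, -0.0399, 0.0997]
tcp_rot: [-179.8, 0.0, -110.6]
wrist_force: [4.1, -2.5, 3.3]
opening: 0.0087
grasp_force: 79.6
[-0.42541723 -0.88634238  0.00306178] [ 4.09511634 -2.48549206  3.27759645] [-4.05707744e+00  5.90199235e+00 -3.47224263e+00  8.04221799e+01
 -2.30043269e-02 -7.34989443e+01]
```

```bash
python3 -m jog '[{"rotation":[0,0,-5],"translation":[1,0,0],"grip":5},{"rotation":[0,0,-11],"translation":[1.5,-0.5,0],"grip":5},{"rotation":[0,0,-17],"translation":[1.5,-0.5,0],"grip":5},{"rotation":[0,0,-23],"translation":[1.5,-0.5,0],"grip":5},{"rotation":[0,0,-29],"translation":[1.5,-0.5,0],"grip":5},{"rotation":[0,0,-35],"translation":[1.5,-0.5,0],"grip":5},{"rotation":[0,0,-41],"translation":[1.5,-0.5,0],"grip":5},{"rotation":[0,0,-47],"translation":[1.5,-0.5,0],"grip":5},{"rotation":[0,0,-53],"translation":[1.5,-0.5,0],"grip":5},{"rotation":[0,0,-59],"translation":[1.5,-0.5,0],"grip":5},{"rotation":[0,0,-65],"translation":[1.5,-0.5,0],"grip":5},{"rotation":[0,0,-71],"translation":[1.5,-0.5,0],"grip":5},{"rotation":[0,0,-77],"translation":[1.5,-0.5,0],"grip":5},{"rotation":[0,0,-83],"translation":[1.5,-0.5,0],"grip":5},{"rotation":[0,0,-90],"translation":[1.5,-0.5,0],"grip":5},{"rotation":[0,0,-90],"translation":[1.5,-0.5,0],"grip":5}]'
cat > s.py <<'E'
from h import *
o=readout.get_obs();print('T',o['torque'],'F',o['wrist_force'],'q',np.round(o['q'],1),o['tcp_rot'],o['opening'])
E
python3 s.py
```

```text
time: 9.1
ee_pos: [0.5608, -0.0386, 0.0996]
tcp_rot: [179.8, -0.1, 159.3]
wrist_force: [-5.0, 7.4, 8.4]
opening: 0.0088
grasp_force: 80.5
T [1.52080895 1.03523318 0.28083907] F [-4.96191556  7.42924927  8.41124477] q [-4.   6.1 -3.3 80.6  0.2 16.7] [ 1.79846899e+02 -5.81749288e-02  1.59299420e+02] 0.00875079079869346
```

```bash
python3 -m jog '[{"rotation":[0,0,-6],"translation":[-0.5,1,0.5],"grip":5},{"rotation":[0,0,-12],"translation":[-0.5,1.8,1],"grip":5},{"rotation":[0,0,-18],"translation":[-0.5,1.8,1],"grip":5},{"rotation":[0,0,-24],"translation":[-0.5,1.8,1],"grip":5},{"rotation":[0,0,-30],"translation":[-0.5,1.8,1],"grip":5},{"rotation":[0,0,-36],"translation":[-0.5,1.8,1],"grip":5},{"rotation":[0,0,-42],"translation":[-0.5,1.8,1],"grip":5},{"rotation":[0,0,-48],"translation":[-0.5,1.8,1],"grip":5},{"rotation":[0,0,-54],"translation":[-0.5,1.8,1],"grip":5},{"rotation":[0,0,-60],"translation":[-0.5,1.8,1],"grip":5},{"rotation":[0,0,-66],"translation":[-0.5,1.8,1],"grip":5},{"rotation":[0,0,-72],"translation":[-0.5,1.8,1],"grip":5},{"rotation":[0,0,-78],"translation":[-0.5,1.8,1],"grip":5},{"rotation":[0,0,-84],"translation":[-0.5,1.8,1],"grip":5},{"rotation":[0,0,-90],"translation":[-0.5,1.8,1],"grip":5},{"rotation":[0,0,-96],"translation":[-0.5,1.8,1],"grip":5},{"rotation":[0,0,-102],"translation":[-0.5,1.8,1],"grip":5},{"rotation":[0,0,-108],"translation":[-0.5,1.8,1],"grip":5},{"rotation":[0,0,-114],"translation":[-0.5,1.8,1],"grip":5},{"rotation":[0,0,-114],"translation":[-0.5,1.8,1],"grip":5}]'; python3 s.py
```

```text
time: 11.1
ee_pos: [0.5623, -0.0382, 0.0998]
tcp_rot: [179.9, -0.1, 45.3]
wrist_force: [9.8, 0.2, -5.4]
opening: 0.0089
grasp_force: 78.6
T [-0.07566089 -1.92499638  0.28850051] F [ 9.8035717   0.16098914 -5.41896424] q [ -3.9   6.1  -3.3  80.5   0.  130.8] [ 1.79865715e+02 -1.43412964e-01  4.52812126e+01] 0.008927476211440468
```

```bash
python3 -m jog '[{"rotation":[0,0,-6],"translation":[0.5,0,0],"grip":5},{"rotation":[0,0,-12],"translation":[1,0,0],"grip":5},{"rotation":[0,0,-18],"translation":[1,0,0],"grip":5},{"rotation":[0,0,-24],"translation":[1,0,0],"grip":5},{"rotation":[0,0,-30],"translation":[1,0,0],"grip":5},{"rotation":[0,0,-36],"translation":[1,0,0],"grip":5},{"rotation":[0,0,-40],"translation":[1,0,0],"grip":5},{"rotation":[0,0,-40],"translation":[1,0,0],"grip":5}]'; python3 s.py
python3 -m jog '[{"rotation":[0,0,17],"translation":[0,0,0],"grip":5},{"rotation":[0,0,17],"translation":[0,0,0],"grip":5},{"rotation":[0,0,17],"translation":[0,0,0],"grip":5}]'; python3 s.py
python3 -m jog '[{"rotation":[0,0,0],"translation":[0,0,0],"grip":25},{"rotation":[0,0,0],"translation":[0,0,0],"grip":45},{"rotation":[0,0,0],"translation":[0,0,0],"grip":55},{"rotation":[0,0,0],"translation":[0,0,0],"grip":60},{"rotation":[0,0,0],"translation":[0,0,20],"grip":60},{"rotation":[0,0,0],"translation":[0,0,50],"grip":60},{"rotation":[0,0,0],"translation":[0,0,100],"grip":60},{"rotation":[0,0,0],"translation":[0,0,123],"grip":60},{"rotation":[0,0,0],"translation":[0,0,123],"grip":60}]'; python3 b.py w3 key_grip; python3 c.py
```

```text
time: 11.9
ee_pos: [0.5627, -0.0388, 0.0998]
tcp_rot: [179.9, -0.1, 5.3]
wrist_force: [5.8, -3.2, -1.9]
opening: 0.0092
grasp_force: 78.9
T [-0.79471674 -1.23131779  0.2987874 ] F [ 5.80359532 -3.22302781 -1.93365441] q [-3.900e+00  6.200e+00 -3.100e+00  8.050e+01 -1.000e-01  1.708e+02] [ 1.79921605e+02 -1.17076088e-01  5.31248690e+00] 0.009164268707720458
time: 12.2
ee_pos: [0.5627, -0.0385, 0.0998]
tcp_rot: [179.9, -0.1, 22.7]
wrist_force: [5.8, -2.1, -2.8]
opening: 0.0089
grasp_force: 79.0
T [-0.44049859 -1.224773   -0.01818667] F [ 5.78422561 -2.05935028 -2.81843097] q [ -3.9   6.2  -3.1  80.5  -0.  153.3] [ 1.79929927e+02 -1.01814823e-01  2.27471040e+01] 0.008870281078973764
time: 13.1
ee_pos: [0.5629, -0.0384, 0.2265]
tcp_rot: [179.8, -0.3, 22.5]
wrist_force: [0.2, 0.6, -0.2]
opening: 0.0596
grasp_force: 0.0
[ -3.9   6.5  11.2  94.3   0.  153.6] [ 0.56293134 -0.03835457  0.22650643] [179.8483554   -0.31566894  22.45293791]
key_grip 0.96 [312. 198.] [ 0.564  -0.0358  0.1305]
key_grip 0.32 [175.  63.] [0.6097 0.127  0.0275]
red 867 [312. 197.] med [ 0.5655 -0.0364  0.1295] rect [587. -28.] [105.  10.] 22.2 pca 21.8
green 16561 [540. 131.] med [ 0.6943 -0.2521  0.007 ] rect [ 697. -173.] [317. 155.] 84.4 pca 152.9
green 6723 [527. 292.] med [ 0.5183 -0.3572  0.0068] rect [ 532. -219.] [452. 129.] 80.1 pca 75.7
green 3448 [611. 369.] med [ 0.4528 -0.5353  0.0067] rect [ 540. -311.] [637.  95.] 70.1 pca 69.3
```

View pics/w3.png

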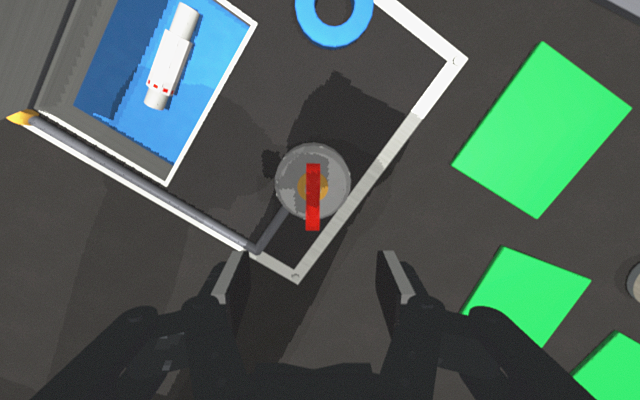

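The flap is about two thirds open and the gauge shows at (170,55). The key is square to the fingers at (312,197). I take a fresh grip half a turn back.

```bash
python3 -m jog '[{"rotation":[0,0,8.5],"translation":[0,0,0],"grip":60},{"rotation":[0,0,17],"translation":[0,0,0],"grip":60},{"rotation":[0,0,25.5],"translation":[0,0,0],"grip":60},{"rotation":[0,0,34],"translation":[0,0,0],"grip":60},{"rotation":[0,0,42.5],"translation":[0,0,0],"grip":60},{"rotation":[0,0,51],"translation":[0,0,0],"grip":60},{"rotation":[0,0,59.5],"translation":[0,0,0],"grip":60},{"rotation":[0,0,68],"translation":[0,0,0],"grip":60},{"rotation":[0,0,76.5],"translation":[0,0,0],"grip":60},{"rotation":[0,0,85],"translation":[0,0,0],"grip":60},{"rotation":[0,0,93.5],"translation":[0,0,0],"grip":60},{"rotation":[0,0,102],"translation":[0,0,0],"grip":60},{"rotation":[0,0,110.5],"translation":[0,0,0],"grip":60},{"rotation":[0,0,119],"translation":[0,0,0],"grip":60},{"rotation":[0,0,127.5],"translation":[0,0,0],"grip":60},{"rotation":[0,0,136],"translation":[0,0,0],"grip":60},{"rotation":[0,0,144.5],"translation":[0,0,0],"grip":60},{"rotation":[0,0,153],"translation":[0,0,0],"grip":60},{"rotation":[0,0,161.5],"translation":[0,0,0],"grip":60},{"rotation":[0,0,170],"translation":[0,0,0],"grip":60}]'
python3 -m jog '[{"rotation":[0,0,8.5],"translation":[-1,0,-25],"grip":55},{"rotation":[0,0,9.5],"translation":[-1,0,-50],"grip":45},{"rotation":[0,0,9.5],"translation":[-1,0,-75],"grip":45},{"rotation":[0,0,9.5],"translation":[-1,0,-95],"grip":45},{"rotation":[0,0,9.5],"translation":[-1,0,-113],"grip":45},{"rotation":[0,0,9.5],"translation":[-1,0,-127],"grip":45},{"rotation":[0,0,9.5],"translation":[-1,0,-127],"grip":30},{"rotation":[0,0,9.5],"translation":[-1,0,-127],"grip":20},{"rotation":[0,0,9.5],"translation":[-1,0,-127],"grip":12},{"rotation":[0,0,9.5],"translation":[-1,0,-127],"grip":5},{"rotation":[0,0,9.5],"translation":[-1,0,-127],"grip":5},{"rotation":[0,0,9.5],"translation":[-1,0,-127],"grip":5}]' 80; python3 s.py
```

```text
time: 15.2
ee_pos: [0.5611, -0.0382, 0.2202]
tcp_rot: [179.9, -0.2, -167.2]
wrist_force: [-0.2, -0.3, 0.5]
opening: 0.0599
grasp_force: 0.0
time: 16.4
ee_pos: [0.5613, -0.0388, 0.0964]
tcp_rot: [-179.9, 0.1, -158.1]
wrist_force: [-1.2, -5.4, 4.9]
opening: 0.0087
grasp_force: 96.8
T [-0.98331836  0.113292    0.03607881] F [-1.15106902 -5.35700522  4.92308184] q [ -3.9   6.1  -3.7  80.2  -0.  -25.9] [-1.79911248e+02  7.57282482e-02 -1.58063406e+02] 0.008713424803923503
```

```bash
python3 -m jog '[{"rotation":[0,0,-6],"translation":[0,0,2],"grip":5},{"rotation":[0,0,-12],"translation":[0,0,2],"grip":5},{"rotation":[0,0,-18],"translation":[0,0,2],"grip":5},{"rotation":[0,0,-24],"translation":[0,0,2],"grip":5},{"rotation":[0,0,-30],"translation":[0,0,2],"grip":5},{"rotation":[0,0,-36],"translation":[0,0,2],"grip":5},{"rotation":[0,0,-42],"translation":[0,0,2],"grip":5},{"rotation":[0,0,-48],"translation":[0,0,2],"grip":5},{"rotation":[0,0,-54],"translation":[0,0,2],"grip":5},{"rotation":[0,0,-60],"translation":[0,0,2],"grip":5},{"rotation":[0,0,-66],"translation":[0,0,2],"grip":5},{"rotation":[0,0,-72],"translation":[0,0,2],"grip":5},{"rotation":[0,0,-78],"translation":[0,0,2],"grip":5},{"rotation":[0,0,-84],"translation":[0,0,2],"grip":5},{"rotation":[0,0,-90],"translation":[0,0,2],"grip":5},{"rotation":[0,0,-96],"translation":[0,0,2],"grip":5},{"rotation":[0,0,-102],"translation":[0,0,2],"grip":5},{"rotation":[0,0,-108],"translation":[0,0,2],"grip":5},{"rotation":[0,0,-114],"translation":[0,0,2],"grip":5},{"rotation":[0,0,-120],"translation":[0,0,2],"grip":5}]'; python3 s.py
python3 -m jog '[{"rotation":[0,0,-4],"translation":[0,0,0],"grip":5},{"rotation":[0,0,-8],"translation":[0,0,0],"grip":5},{"rotation":[0,0,-12],"translation":[0,0,0],"grip":5},{"rotation":[0,0,-12],"translation":[0,0,0],"grip":5}]'; python3 s.py
```

```text
time: 18.4
ee_pos: [0.5617, -0.0384, 0.0966]
tcp_rot: [179.9, -0.0, 81.7]
wrist_force: [8.6, -3.9, -8.5]
opening: 0.0088
grasp_force: 96.6
T [-0.72101729 -1.70160997  0.27206071] F [ 8.62127417 -3.91198773 -8.52188133] q [-3.9  6.1 -3.6 80.2 -0.  94.4] [ 1.79924831e+02 -9.40191822e-04  8.17314643e+01] 0.008804681681929973
time: 18.8
ee_pos: [0.5618, -0.0384, 0.0966]
tcp_rot: [179.9, -0.0, 69.8]
wrist_force: [8.0, -3.5, -9.9]
opening: 0.0091
grasp_force: 96.3
T [-0.8302353  -1.68015244  0.31163551] F [ 7.9595687  -3.51354204 -9.85832118] q [ -3.9   6.1  -3.6  80.2  -0.  106.3] [ 1.79917046e+02 -1.62263523e-02  6.98389985e+01] 0.00914096079150265
```

```bash
python3 -m jog '[{"rotation":[0,0,-4],"translation":[0,0,0],"grip":5},{"rotation":[0,0,-8],"translation":[0,0,0],"grip":5},{"rotation":[0,0,-8],"translation":[0,0,0],"grip":5}]'; python3 s.py
python3 -m jog '[{"rotation":[0,0,-4],"translation":[0,0,0],"grip":5},{"rotation":[0,0,-7],"translation":[0,0,0],"grip":5},{"rotation":[0,0,-7],"translation":[0,0,0],"grip":5},{"rotation":[0,0,-7],"translation":[0,0,0],"grip":5}]'; python3 s.py
```

```text
time: 19.1
ee_pos: [0.5618, -0.0385, 0.0966]
tcp_rot: [179.9, -0.0, 61.8]
wrist_force: [8.9, -4.7, -9.7]
opening: 0.0089
grasp_force: 98.3
T [-0.81103211 -1.71536177  0.35722577] F [ 8.9484476  -4.65831855 -9.66791201] q [ -3.9   6.1  -3.6  80.2  -0.  114.2] [ 1.79913828e+02 -2.23040886e-02  6.18469091e+01] 0.00888163356898009
time: 19.5
ee_pos: [0.5619, -0.0384, 0.0966]
tcp_rot: [179.9, -0.0, 55.0]
wrist_force: [8.6, -4.6, -9.6]
opening: 0.009
grasp_force: 97.2
T [-0.78543331 -1.83248452  0.53705059] F [ 8.59523272 -4.55393237 -9.61364611] q [ -3.9   6.2  -3.5  80.2  -0.  121.1] [ 1.79910449e+02 -3.88032925e-02  5.49929846e+01] 0.009042634632622911
```

```bash
python3 -m jog '[{"rotation":[0,0,8],"translation":[0,0,0],"grip":5},{"rotation":[0,0,16],"translation":[0,0,0],"grip":5},{"rotation":[0,0,24],"translation":[0,0,0],"grip":5},{"rotation":[0,0,31],"translation":[0,0,0],"grip":5},{"rotation":[0,0,31],"translation":[0,0,0],"grip":5},{"rotation":[0,0,31],"translation":[0,0,0],"grip":5}]'; python3 s.py
python3 -m jog '[{"rotation":[0,0,0],"translation":[0,0,0],"grip":25},{"rotation":[0,0,0],"translation":[0,0,0],"grip":45},{"rotation":[0,0,0],"translation":[0,0,0],"grip":55},{"rotation":[0,0,0],"translation":[0,0,0],"grip":60},{"rotation":[0,0,0],"translation":[0,0,20],"grip":60},{"rotation":[0,0,0],"translation":[0,0,60],"grip":60},{"rotation":[0,0,0],"translation":[0,0,110],"grip":60},{"rotation":[0,0,0],"translation":[0,0,160],"grip":60},{"rotation":[0,0,0],"translation":[0,0,220],"grip":60},{"rotation":[0,0,0],"translation":[0,0,220],"grip":60},{"rotation":[0,0,0],"translation":[0,0,220],"grip":60}]'; python3 b.py w4 key_grip gauge gauge_mid flap_edge; python3 c.py
```

```text
time: 20.1
ee_pos: [0.5617, -0.0385, 0.0966]
tcp_rot: [179.9, 0.0, 86.0]
wrist_force: [8.0, -2.7, -8.7]
opening: 0.009
grasp_force: 96.3
T [-0.87043338 -1.6536478  -0.09032715] F [ 7.95706378 -2.7465747  -8.73071662] q [-3.9  6.1 -3.6 80.2 -0.  90.1] [1.79925670e+02 1.73891152e-02 8.59586872e+01] 0.009022409585949525
time: 21.2
ee_pos: [0.5614, -0.0383, 0.3196]
tcp_rot: [179.8, -0.0, 86.0]
wrist_force: [0.7, -0.7, 0.0]
opening: 0.06
grasp_force: 0.0
[ -3.9   9.8  25.4 105.4   0.   90.1] [ 0.56138583 -0.03825617  0.3196415 ] [ 1.79766795e+02 -9.39048542e-03  8.59645057e+01]
key_grip 0.64 [312. 168.] [ 0.56   -0.0323  0.1301]
gauge 0.82 [339.   9.] [0.6045 0.1311 0.0309]
red 485 [312. 169.] med [ 0.5612 -0.0337  0.1294] rect [561. -37.] [54. 11.] 85.8 pca 85.7
yellow 392 [459.   5.] med [0.7256 0.117  0.0754] rect [729. 119.] [14. 46.] 86.5 pca 175.3
yellow 1647 [558. 235.] med [ 0.8669 -0.1542  0.0835] rect [1002. -223.] [  91. 1021.] 57.3 pca 148.4
yellow 1039 [542. 333.] med [ 0.8713 -0.3053  0.0833] rect [1010. -438.] [  75. 1308.] 40.8 pca 132.2
green 3988 [400. 271.] med [ 0.6817 -0.2294  0.0069] rect [ 676. -133.] [180. 373.] 6.5 pca 132.9
green 5180 [283. 337.] med [ 0.4938 -0.3482  0.0068] rect [ 487. -196.] [476. 154.] 89.7 pca 76.7
```

View pics/w4.png

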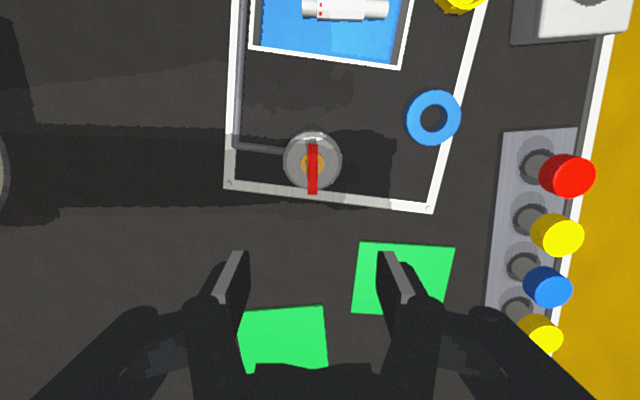

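```bash
python3 -m jog '[{"rotation":[0,0,0],"translation":[20,40,0],"grip":60},{"rotation":[0,0,0],"translation":[40,70,0],"grip":60},{"rotation":[0,0,0],"translation":[40,80,0],"grip":60},{"rotation":[0,0,0],"translation":[40,80,0],"grip":60},{"rotation":[0,0,0],"translation":[40,80,0],"grip":60}]'; python3 b.py w5 gauge gauge_mid flap_edge cap ring_gauge
python3 - <<'E'
from h import *
z=np.load('w.npz');p=z['p'];P=z['P'];h=cv2.cvtColor(p,cv2.COLOR_RGB2HSV)
v,u=np.mgrid[:400,:640]
m=(P[...,2]>.022)&(P[...,2]<.04)&(h[...,1]<90)&(h[...,2]>60)&(abs(P[...,0]-.6)<.08)&(abs(P[...,1]-.13)<.07)
k,l,s,c=cv2.connectedComponentsWithStats(m.astype(np.uint8))
for i in range(1,k):
    if s[i,4]>150:
        q=P[l==i];r=cv2.minAreaRect((q[:,:2]*1000).astype(np.float32));print('gauge?',s[i],np.round(c[i]),np.round(np.median(q,0),4),r, q[:,2].max())
b=(h[...,0]>95)&(h[...,0]<125)&(h[...,1]>100)&(P[...,2]<.02)
q=P[b];print('floor',len(q),np.median(q[:,2]),cv2.minAreaRect((q[:,:2]*1000).astype(np.float32)))
pt,d,ct=cam("top");Q=cloud(ct,d);Q=Q.reshape(-1,3);hh=cv2.cvtColor(pt,cv2.COLOR_RGB2HSV).reshape(-1,3)
f=Q[(Q[:,2]>.1)&(abs(Q[:,0]-.6)<.15)&(Q[:,1]>.1)&(Q[:,1]<.4)];print('flap',len(f),f.min(0),f.max(0))
g=(hh[:,0]>50)&(hh[:,0]<75)&(hh[:,1]>120)&(abs(Q[:,0]-.49)<.11)&(abs(Q[:,1]+.352)<.095)
print('pad',cv2.minAreaRect((Q[g][:,:2]*1000).astype(np.float32)))
E
```

```text
time: 21.95
ee_pos: [0.6003, 0.0413, 0.3169]
tcp_rot: [-179.9, 0.0, 86.0]
wrist_force: [0.4, -0.2, -0.1]
opening: 0.0601
grasp_force: 0.0
[  3.9  15.9  32.4 106.6  -0.   98. ] [0.60025315 0.04128358 0.31688144] [-1.79946840e+02  2.44146631e-02  8.59720364e+01]
gauge 0.94 [315.  79.] [0.6087 0.1357 0.0314]
gauge_mid 0.85 [316.  80.] [0.6099 0.1356 0.0316]
flap_edge 0.54 [270. 375.] [0.5893 0.0533 0.3934]
flap_edge 0.49 [280. 238.] [ 0.5568 -0.0302  0.1288]
cap 0.69 [418.  68.] [0.7251 0.1384 0.0597]
ring_gauge 0.72 [398. 182.] [0.7063 0.0035 0.0547]
gauge? [ 277   69   82   22 1436] [317.  79.] [0.6113 0.1349 0.0284] ((611.787353515625, 135.02024841308594), (23.793283462524414, 101.22718811035156), 84.54198455810547) 0.03366235971886705
gauge? [248  83 127  53 298] [331. 119.] [0.6412 0.0833 0.031 ] ((605.75732421875, 81.43840026855469), (162.96493530273438, 57.87665557861328), 11.375930786132812) 0.039986781078341194
floor 12557 0.007118209854176827 ((654.2821655273438, 112.43418884277344), (173.18450927734375, 328.5560302734375), 60.81124496459961)
flap 1337 [0.52829289 0.10004175 0.10003523] [0.70975591 0.28349297 0.77668266]
pad ((489.76226806640625, -361.41326904296875), (154.6130828857422, 138.77529907226562), 1.6520750522613525)
```

View pics/w5.png

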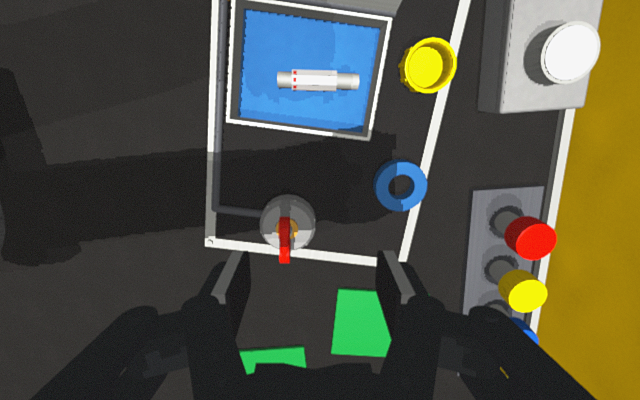

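The gauge lies at px (317,79) → (0.612, 0.135), with its axis at −5.5° and its top near z 32 mm. The flap is out of the way and the key sits at the expected 343°. I turn 88.5° and go down over the gauge.

```bash
python3 -m jog '[{"rotation":[0,0,8.5],"translation":[5,30,0],"grip":60},{"rotation":[0,0,17],"translation":[11.5,60,0],"grip":60},{"rotation":[0,0,25.5],"translation":[11.5,90,0],"grip":60},{"rotation":[0,0,34],"translation":[11.5,93.5,0],"grip":60},{"rotation":[0,0,42.5],"translation":[11.5,93.5,0],"grip":60},{"rotation":[0,0,51],"translation":[11.5,93.5,0],"grip":60},{"rotation":[0,0,59.5],"translation":[11.5,93.5,0],"grip":60},{"rotation":[0,0,68],"translation":[11.5,93.5,0],"grip":60},{"rotation":[0,0,76.5],"translation":[11.5,93.5,-20],"grip":55},{"rotation":[0,0,85],"translation":[11.5,93.5,-40],"grip":50},{"rotation":[0,0,88.5],"translation":[11.5,93.5,-60],"grip":50},{"rotation":[0,0,88.5],"translation":[11.5,93.5,-90],"grip":50},{"rotation":[0,0,88.5],"translation":[11.5,93.5,-120],"grip":50},{"rotation":[0,0,88.5],"translation":[11.5,93.5,-120],"grip":50},{"rotation":[0,0,88.5],"translation":[11.5,93.5,-120],"grip":50}]' 50
python3 - <<'E'
from h import *
p,d,c=cam("wrist");P=cloud(c,d);save('w6',p)
h=cv2.cvtColor(p,cv2.COLOR_RGB2HSV)
m=(P[...,2]>.02)&(P[...,2]<.037)&(h[...,1]<90)&(abs(P[...,0]-.61)<.07)&(abs(P[...,1]-.135)<.035)
k,l,s,cc=cv2.connectedComponentsWithStats(m.astype(np.uint8))
for i in range(1,k):
    if s[i,4]>150:
        q=P[l==i];print(s[i],cv2.minAreaRect((q[:,:2]*1000).astype(np.float32)),np.median(q,0))
o=readout.get_obs();print(o['ee_pos'],o['tcp_rot'])
for t in("gauge_mid","gauge"):
  for r in spotter.mark_of("wrist",t)[:2]: print(t,r,P[int(r['uv'][1]),int(r['uv'][0])])
E
```

```text
time: 23.8
ee_pos: [0.612, 0.1349, 0.198]
tcp_rot: [-180.0, -0.0, 174.4]
wrist_force: [-0.4, -1.0, 0.9]
opening: 0.0501
grasp_force: 0.0
[ 299  124   25  101 2123] ((611.4180908203125, 134.17315673828125), (23.454004287719727, 102.0828628540039), 85.06912994384766) [0.60754017 0.13460776 0.02843798]
[285 235  28  10 177] ((677.5328979492188, 114.05657958984375), (28.813066482543945, 1.6200400590896606), 79.38871002197266) [0.67716571 0.11277637 0.02867286]
[0.61256867 0.13512301 0.19907748] [1.79970411e+02 8.96859527e-02 1.74445315e+02]
gauge_mid {'uv': [314.1, 169.2], 'confidence': 0.67} [0.6033409  0.13765641 0.03007496]
gauge {'uv': [311.7, 166.4], 'confidence': 0.66} [0.5999615  0.13506275 0.03071707]
```

View pics/w6.png

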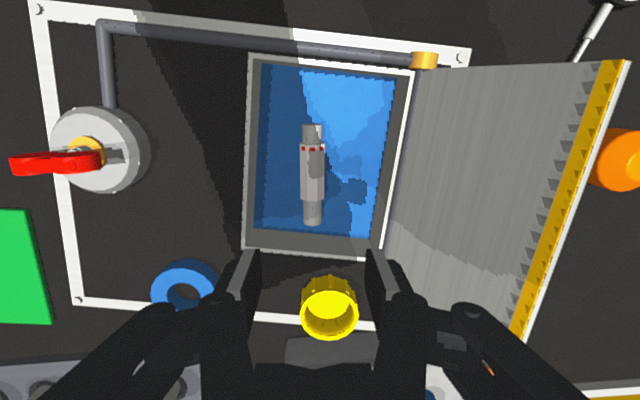

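The flap leans open at the right, and the gauge is at (312,175), squarely between the fingers. I descend and grip.

```bash
python3 -m jog '[{"rotation":[0,0,0],"translation":[-0.5,-0.5,-40],"grip":50},{"rotation":[0,0,0],"translation":[-0.5,-0.5,-80],"grip":50},{"rotation":[0,0,0],"translation":[-0.5,-0.5,-115],"grip":50},{"rotation":[0,0,0],"translation":[-0.5,-0.5,-145],"grip":50},{"rotation":[0,0,0],"translation":[-0.5,-0.5,-165],"grip":50},{"rotation":[0,0,0],"translation":[-0.5,-0.5,-178],"grip":50},{"rotation":[0,0,0],"translation":[-0.5,-0.5,-185],"grip":50},{"rotation":[0,0,0],"translation":[-0.5,-0.5,-185],"grip":50}]' 50
python3 -m jog '[{"rotation":[0,0,0],"translation":[0,0,0],"grip":40},{"rotation":[0,0,0],"translation":[0,0,0],"grip":30},{"rotation":[0,0,0],"translation":[0,0,0],"grip":20},{"rotation":[0,0,0],"translation":[0,0,0],"grip":15},{"rotation":[0,0,0],"translation":[0,0,0],"grip":15}]'; python3 s.py
```

```text
time: 24.75
ee_pos: [0.612, 0.1348, 0.0125]
tcp_rot: [180.0, 0.0, 174.5]
wrist_force: [0.3, -0.5, 0.4]
opening: 0.0499
grasp_force: 0.0
time: 25.25
ee_pos: [0.6125, 0.1349, 0.0137]
tcp_rot: [180.0, 0.1, 174.5]
wrist_force: [0.4, -0.3, 5.9]
opening: 0.0227
grasp_force: 49.9
T [ 0.00501856 -0.00948118 -0.07475941] F [ 0.37617659 -0.34265108  5.92492233] q [12.4 16.6 -0.7 72.6  0.  18. ] [1.79959770e+02 1.18974965e-01 1.74457486e+02] 0.022674186419632272
```

```bash
python3 -m jog '[{"rotation":[0,0,0],"translation":[0,0,15],"grip":15},{"rotation":[0,0,0],"translation":[0,0,40],"grip":15},{"rotation":[0,0,0],"translation":[0,0,80],"grip":15},{"rotation":[0,0,0],"translation":[0,0,125],"grip":15},{"rotation":[0,0,0],"translation":[0,0,170],"grip":15},{"rotation":[0,0,0],"translation":[0,0,215],"grip":15},{"rotation":[0,0,0],"translation":[0,0,250],"grip":15},{"rotation":[0,0,0],"translation":[0,-15,260],"grip":15},{"rotation":[0,0,0],"translation":[-10,-50,260],"grip":15}]'
python3 -m jog '[{"rotation":[0,0,0],"translation":[-10,-45,0],"grip":15},{"rotation":[0,0,0],"translation":[-25,-90,0],"grip":15},{"rotation":[0,0,0],"translation":[-40,-135,0],"grip":15},{"rotation":[0,0,0],"translation":[-55,-180,0],"grip":15},{"rotation":[0,0,0],"translation":[-70,-225,0],"grip":15},{"rotation":[0,0,0],"translation":[-85,-270,0],"grip":15},{"rotation":[0,0,0],"translation":[-95,-315,0],"grip":15},{"rotation":[0,0,0],"translation":[-105,-360,0],"grip":15},{"rotation":[0,0,0],"translation":[-112,-400,0],"grip":15},{"rotation":[0,0,0],"translation":[-112,-430,0],"grip":15},{"rotation":[0,0,0],"translation":[-112,-443,-10],"grip":15},{"rotation":[0,0,0],"translation":[-112,-443,-30],"grip":15},{"rotation":[0,0,0],"translation":[-112,-443,-50],"grip":15},{"rotation":[0,0,0],"translation":[-112,-443,-50],"grip":15},{"rotation":[0,0,0],"translation":[-112,-443,-50],"grip":15}]'
cat > d.py <<'E'
from h import *
o=readout.get_obs();print(o['ee_pos'],o['tcp_rot'],o['opening'],o['wrist_force'])
for n in("wrist","top","scene"):
    p,d,c=cam(n);P=cloud(c,d)
    if n=="wrist":save('w7',p)
    h=cv2.cvtColor(p,cv2.COLOR_RGB2HSV)
    m=((h[...,0]>50)&(h[...,0]<75)&(h[...,1]>120)&(h[...,2]>40)&(P[...,2]<.02)).astype(np.uint8)
    m=cv2.morphologyEx(m,cv2.MORPH_OPEN,np.ones((3,3)))
    k,l,s,cc=cv2.connectedComponentsWithStats(m)
    for i in range(1,k):
        if s[i,4]>200:
            v,u=np.where(l==i); G=np.array([onplane(c,a,b,.008)[:2]*1000 for a,b in zip(u,v)],np.float32)
            r=cv2.minAreaRect(G)
            if abs(r[0][0]-490)<90 and abs(r[0][1]+355)<90: print(n,np.round(r[0],1),np.round(r[1],1),round(r[2],1),'mean',G.mean(0))
E
python3 d.py
```

```text
time: 26.15
ee_pos: [0.6026, 0.0855, 0.2737]
tcp_rot: [179.9, 0.1, 174.6]
wrist_force: [0.5, -0.5, -3.1]
opening: 0.0225
grasp_force: 49.4
time: 27.65
ee_pos: [0.4893, -0.3578, 0.2221]
tcp_rot: [180.0, -0.1, 174.5]
wrist_force: [-0.4, -0.3, -0.7]
opening: 0.0227
grasp_force: 49.5
[ 0.48933322 -0.35775182  0.22209379] [ 1.79957497e+02 -6.48541275e-02  1.74476806e+02] 0.0226695359429615 [-0.39311505 -0.26698329 -0.72021443]
wrist [ 485.8 -359.5] [149.7 129.8] 1.2 mean [ 469.79617 -358.90796]
top [ 488.9 -358.7] [152.8 135.6] 1.5 mean [ 482.4393  -352.00488]
scene [ 487.6 -359.1] [155.  134.3] 1.4 mean [ 490.99158 -358.63223]
```

View pics/w7.png

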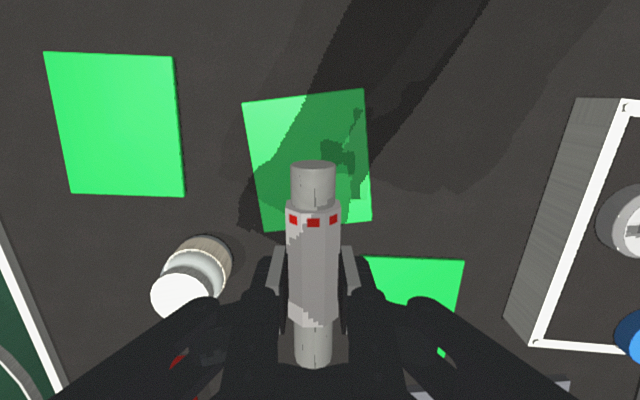

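The gauge is held level above the chosen pad, which is seen at (305,160). All three cameras agree on its middle, about (0.488, −0.359), with the right 150 × 130 mm size. I lower it, slowly at the end.

```bash
python3 -m jog '[{"rotation":[0,0,6],"translation":[-0.5,-1,-40],"grip":15},{"rotation":[0,0,6.5],"translation":[-0.5,-1,-80],"grip":15},{"rotation":[0,0,6.5],"translation":[-0.5,-1,-115],"grip":15},{"rotation":[0,0,6.5],"translation":[-0.5,-1,-145],"grip":15},{"rotation":[0,0,6.5],"translation":[-0.5,-1,-170],"grip":15},{"rotation":[0,0,6.5],"translation":[-0.5,-1,-188],"grip":15},{"rotation":[0,0,6.5],"translation":[-0.5,-1,-198],"grip":15},{"rotation":[0,0,6.5],"translation":[-0.5,-1,-203],"grip":15},{"rotation":[0,0,6.5],"translation":[-0.5,-1,-205],"grip":15},{"rotation":[0,0,6.5],"translation":[-0.5,-1,-205],"grip":15}]'
python3 -m jog '[{"rotation":[0,0,0],"translation":[0,0,-1],"grip":15},{"rotation":[0,0,0],"translation":[0,0,-2],"grip":15},{"rotation":[0,0,0],"translation":[0,0,-2],"grip":15}]';python3 s.py
```

```text
time: 28.8
ee_pos: [0.4897, -0.3596, 0.0182]
tcp_rot: [-180.0, 0.1, -179.0]
wrist_force: [-0.5, 0.9, -1.6]
opening: 0.0226
grasp_force: 49.5
time: 29.1
ee_pos: [0.4893, -0.3594, 0.0155]
tcp_rot: [-180.0, 0.0, -179.0]
wrist_force: [-0.3, 0.3, -2.7]
opening: 0.0227
grasp_force: 49.5
T [0.01337079 0.01206162 0.00071511] F [-0.33910884  0.2552998  -2.69746596] q [-36.3  14.   -3.6  72.3  -0.  -37.3] [-1.79985023e+02  1.91613894e-02 -1.79043666e+02] 0.022670488109672766
```

```bash
python3 -m jog '[{"rotation":[0,0,0],"translation":[0,0,-0.7],"grip":15},{"rotation":[0,0,0],"translation":[0,0,-1.4],"grip":15},{"rotation":[0,0,0],"translation":[0,0,-1.4],"grip":15}]';python3 s.py;python3 -m jog '[{"rotation":[0,0,0],"translation":[0,0,-0.7],"grip":15},{"rotation":[0,0,0],"translation":[0,0,-0.7],"grip":15}]';python3 s.py
```

```text
time: 29.4
ee_pos: [0.4892, -0.3593, 0.0138]
tcp_rot: [180.0, -0.0, -179.0]
wrist_force: [0.1, 0.1, -2.1]
opening: 0.0226
grasp_force: 49.6
T [-0.00747454 -0.00729989 -0.02205342] F [ 0.05946661  0.08731349 -2.05477868] q [-36.3  14.1  -3.8  72.2  -0.  -37.3] [ 1.79998975e+02 -1.38732130e-03 -1.79042747e+02] 0.022586604413496202
time: 29.6
ee_pos: [0.4892, -0.3593, 0.0137]
tcp_rot: [-180.0, 0.0, -179.0]
wrist_force: [-2.4, 1.0, 4.0]
opening: 0.0221
grasp_force: 50.2
T [0.32195918 0.47592211 0.01496243] F [-2.36628275  1.02299398  3.98727281] q [-36.3  14.   -3.8  72.1   0.  -37.3] [-1.79989285e+02  1.41588986e-02 -1.79043578e+02] 0.02211084992545706
```

Contact: the force changed from −2 to +4 N. I open and withdraw upward.

```bash
python3 -m jog '[{"rotation":[0,0,0],"translation":[0,0,0.5],"grip":24},{"rotation":[0,0,0],"translation":[0,0,1],"grip":27},{"rotation":[0,0,0],"translation":[0,0,1],"grip":32},{"rotation":[0,0,0],"translation":[0,0,1],"grip":40},{"rotation":[0,0,0],"translation":[0,0,1],"grip":50},{"rotation":[0,0,0],"translation":[0,0,1],"grip":50},{"rotation":[0,0,0],"translation":[0,0,20],"grip":50},{"rotation":[0,0,0],"translation":[0,0,60],"grip":50},{"rotation":[0,0,0],"translation":[0,0,110],"grip":50},{"rotation":[0,0,0],"translation":[0,0,160],"grip":50},{"rotation":[0,0,0],"translation":[60,0,200],"grip":50},{"rotation":[0,0,0],"translation":[80,0,230],"grip":50},{"rotation":[0,0,0],"translation":[80,0,230],"grip":50},{"rotation":[0,0,0],"translation":[80,0,230],"grip":50},{"rotation":[0,0,0],"translation":[80,0,230],"grip":50}]'
python3 - <<'E'
from h import *
p,d,c=cam("wrist");P=cloud(c,d);save('w8',p)
m=((P[...,2]>.018)&(P[...,2]<.045)&(abs(P[...,0]-.489)<.09)&(abs(P[...,1]+.36)<.08)).astype(np.uint8)
k,l,s,cc=cv2.connectedComponentsWithStats(m)
for i in range(1,k):
    if s[i,4]>150:
        q=P[l==i];print(s[i],np.round(cc[i]),cv2.minAreaRect((q[:,:2]*1000).astype(np.float32)),np.median(q,0),q[:,2].max())
ps,d,c=cam("scene");save('s2',ps)
cv2.imwrite('pics/fin.png',np.hstack([cv2.resize(p,(400,250)),cv2.resize(ps[120:320,140:460],(400,250))])[...,::-1])
E
python3 -c "
from h import *
n='top';p,d,c=cam(n);P=cloud(c,d)
for t in['ring_gauge','cap','dial','rule','jar','plug_cap','gauge']:
  for r in spotter.mark_of(n,t)[:1]:
    u,v=r['uv'];print(t,round(r['confidence'],2),P[int(v),int(u)])"
```

```text
time: 31.1
ee_pos: [0.5689, -0.3593, 0.2421]
tcp_rot: [180.0, -0.1, -179.0]
wrist_force: [0.1, 0.2, -0.6]
opening: 0.05
grasp_force: 0.0
[ 302   38   24  103 2133] [314.  88.] ((488.27471923828125, -358.74578857421875), (101.29485321044922, 23.791561126708984), 1.7813502550125122) [ 0.48407995 -0.35889717  0.02834659] 0.03319376134653029
cap 0.74 [0.73234599 0.14108985 0.05689006]
dial 0.61 [0.45901063 0.40763463 0.02319825]
jar 0.42 [ 0.47664039 -0.2357783   0.64114444]
plug_cap 0.9 [0.6194004  0.43779543 0.04359892]
gauge 0.53 [ 0.4822763  -0.35414578  0.03459541]
```

View pics/fin.png

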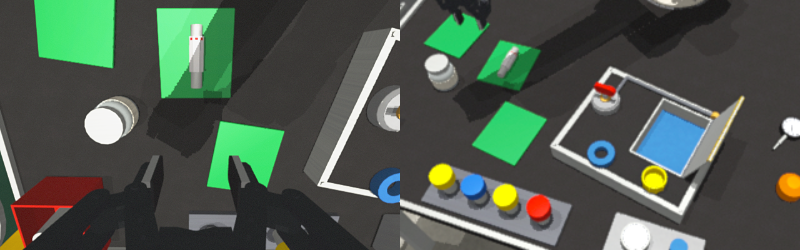

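The gauge lies flat at (0.488, −0.359), in the middle of the nearest pad. The flap is open, the key is free and the bystanders are in place.

```bash
python3 -c "
from workcell import bot
print(bot.job_done())"
```

```text
the job is handed in; nothing more can be done
None
```

I wound the flap open to its stop using only the key, let the key go, and set the gauge down gently in the middle of the nearest green pad; the job was handed in after about 31 of the 72 s, with no verdict returned.

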